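# Load a fuse into its carrier and show it to the inspection camera

## Robot

A 6-joint arm with a two-finger parallel gripper is mounted at the origin on the work surface. World frame = base frame: x ahead of the robot, y to its left, z up, the work surface at z = 0. Lengths are in m, angles in rad, forces in N, time in s.
With the tool pointing down it reaches from about 0.375 to 0.925 m from the base axis. Payload 5.7 kg.
Tool frame: the origin (TCP) lies where the fingers leave the gripper's body, on its centre line; the fingertips stand 80 mm ahead of it and the grasp point (between the pads) lies 61 mm ahead of it; z points along the fingers, y is the line along which they close (so a half turn about z gives the same grasp; the last joint's range is limited). The gripper opens to 88 mm and grips with 3 to 60 N. Pads are 20 mm wide; open, the fingers measure 115 mm over their backs; the gripper's body (75 mm by 178 mm) begins 61 mm behind the grasp point.
Start: joints at [-1.279, 0.359, 1.51, -0, 1.272, -0.115], TCP at [0.237, -0.551, 0.303] pointing down, gripper open.
Joint ranges: [-2.97, 2.97], [-1.01, 2.36], [0.21, 2.38], [-0.96, 4.11], [0.2, 2.71], [-2.98, 2.98]. Speed limits (rad/s): [2.39, 2.39, 3.14, 3.14, 3.14, 3.14].

## Interface

Orientations are given as a 3x3 rotation matrix whose columns are the frame's x, y, z axes.
In Python, from cell import robot, vision, job, spotter gives the robot as it stands.
- The arm moves only by the tool step_arm, never from a script. Its argument "increments" is a list of rows, each a list of 3 entries, a list of its own where there are three numbers: the shift along the tool's x, y, z in m, then the turn, a rotation vector about the tool's x, y, z in rad, then the closure, from 0 (fully open) to 1 (shut). In form: [[[dx, dy, dz], [wx, wy, wz], grip], ...]. A call has 1 to 12 rows; each row is the pose to reach, as a shift and turn from the pose commanded when the call began, along the tool's axes at that moment; what a row does not reach only later rows make up. A row lasts 1/10 s, in which the tool goes at most 50 mm and 8.59 degrees, less where a joint would pass 70% of its speed; a pose out of reach is approached as far as the arm can. A call with a gripper value outside its range is refused whole. The fingers move at their own pace and stop on an object; "newtons" is the grip in N (left out, the last holds). Time passes only in rows, so rows that repeat a pose let the fingers close. It gives the time, the measured TCP pose, the force, the opening and the grip force at its end, in the units of the state.
- robot.read_state(): the state, without advancing time (a new reading comes with each control period).
- vision.capture(name): name is "side" or "top" or "wrist"; returns the picture (420x560x3 uint8, red, green, blue); there is no depth.
- vision.camera_params(name): a dict with "camera_matrix" (3x3 intrinsics, pixels), "world_from_camera" (4x4, takes a point from camera to world coordinates); the wrist camera has in their place "hand_eye" (4x4, takes a point from camera to tool coordinates, whose origin is the TCP and whose axes are the flange's). Camera axes: x right, y up, looking along -z (the intrinsics and any distortion apply to the point x, -y, -z); pixel columns grow to the right and rows downward; lengths in m; the calibration is good to about 2 mm. A picture is of the moment at which its call begins: read the wrist's pose just before it. camera_params takes no time and is no camera call.
- job.job_done(): hands the job in; it is judged then, once.
Trained networks look in the newest picture that a camera, given by its name, has taken for a name from the list of things; names that differ only in an ending like _2 or _b are one class to them, and where a whole thing is asked for, a point or a joint stands for the part that bears it (a point fixed in the world has none). Each returns a list of dicts, best first, with "p" (0 to 1); they miss things now and then, are a little off and sometimes report something else, mostly with a low value. They report only what shows in the picture. A call takes as long as a camera call.
- spotter.cut_out(name, camera): "pixels" (420x560 bool, what is visible of it) and "uv" ([column, row] in pixels, amid what is visible of it).
The state is a dict: "time": time; "joint_pos": joint angles; "qvel": joint speeds; "tau": joint torques, N m; "ee_pos": TCP position; "tcp_rot": TCP orientation; "contact_force": force on the tool from outside, world axes, zero at the start; "wrist_torque": the same for the moment, N m; "grip_width": opening from 0.0 (shut) to 1.0 (fully open); "grip_force": force on a finger pad.
Only numpy, scipy, OpenCV 4.12 (cv2) and the standard library are available. Lean on these libraries where they do the work, as an engineer would, in place of code of your own. Each camera call takes 0.05 s, during which the arm holds its last target. There are 200 camera calls.

## Task

Take the fuse with the blue bands from the tray and push it down into the clips of the grey fuse carrier until the orange sprung jaw has snapped over it, and let go of it while the carrier stands on the bench. Then lift the carrier by its green handle and hold it up still and level in front of the inspection camera, with the fuse straight above the target mark at the height of the lens, the fuse nearer the lens than the handle and lying square across the view. Finish while still holding it there; leave the red-banded fuse and the other things on the bench where they are.

Things in the scene. Friction and masses are not known exactly. Their poses are not given: they have to be found in the camera images.
- fuse_blue: The fuse to load: round white ceramic rod with aluminium end caps and two blue bands, 25 mm diameter, 150 mm long, about 0.15 kg. Origin on its axis at mid length; x runs along the rod. It lies level in the tray, axis 34.5 mm above the bench; grip it across the middle, free for 90 mm of its length.
- fuse_red: A like fuse with two red bands, lying in the other place of the tray, 80 mm beside the blue one. Leave it there.
- tray: Fixed black tray 150 x 170 mm, 6 mm thick, with grey ribs at x = -55 and 55 mm (22 mm high, 29 beside the notches) that have notches for two fuses. Origin at the centre of its underside, on the bench. Fuses lie along the tray's x at y = -40 and 40 mm; which one is where varies.
- carrier: Fuse carrier, loose on the bench, 0.5 kg: grey base plate, x -80 to 80, y -90 to 60 mm, 12 mm thick; green handle over y = 0; black terminal block at y 36 to 58, 38 mm high; two brass fork clips on the -y side at x = -55 and 55, 12 mm wide, free between them. Origin on the underside, below the middle of the handle; z up, x along the handle and along a loaded fuse.
- carrier_jaw (a joint): Orange sprung jaw of the carrier, hinged at its foot at y = -78 mm, z = 20 mm, one lip at each clip, moving as one. Rad: 0 closed, grows as it swings outward (carrier -y). A spring shuts it; the passing fuse forces it to about 0.1 (0.05 to 0.25), then it snaps back to 0 over the fuse.
- carrier_seat (a point): Where the middle of the fuse axis lies once seated: carrier frame (0, -60, 45) mm, same axes. The fuse goes in from above, axis along carrier x, between the fixed brass cheeks (handle side) and the orange jaw; both flare out at the top, up to 70 mm above the bench. Pushing it home takes about 5 to 15 N; the clips are smooth.
- carrier_handle (a point): Grip point of the green handle: carrier frame (0, 0, 78) mm. The grip bar runs along carrier x, 90 mm long, 12 mm thick (in y), 28 mm high (62 to 90 mm above the bench), within 10 mm of above the loaded carrier's centre of mass. The seated fuse's top is at 57.5 mm: keep fingertips above that or open them no more than 50 mm.
- stand: Inspection camera stand, fixed: dark base plate, x -55 to 55, y -210 to 40 mm, 8 mm thick, with a round yellow and black target mark (64 mm), a post and a blue camera with a white ring light, 234 mm high. Origin on the bench plane at the mark's centre. The lens is on the -y side, front at y = -127 mm, 200 mm up, looking along +y. For the show the carrier has the stand's yaw.
- view_point (a point): The point in the air straight above the centre of the target mark, at lens height, 200 mm above the bench, 127 mm in front of the lens. The middle of the fuse belongs here.
- flask: White steel drinks flask, 68 mm diameter, 110 mm high, standing behind the work. Leave it. Origin at the centre of its underside.
- screwdriver: Red-handled screwdriver lying on the bench. Leave it.
- contactor: Black and white contactor block, 75 x 45 x 83 mm, on the bench. Leave it. Origin at the centre of its underside.
- pilot_lamp: Grey box 55 x 55 x 35 mm with a green lamp on top (47 mm high in all), on the bench near the robot. Leave it. Origin at the centre of its underside.
- screw_cup: Small blue open cup, 60 mm wide, 40 mm high, on the bench. Leave it. Origin at the centre of its underside.

How it is judged:
By the outcome, as a careful person would: the job done as asked, in the order asked, and still so for the second after the job is handed in, while the arm keeps its last pose, push and grip.
It also fails if it takes over 54 s, if anything falls off the work surface, if the arm or the gripper's body presses on something with over 40 N, if the wrist force passes 120 N, or if a joint passes its speed limit or range.

## Working session

There is one attempt and no reset: what is moved stays moved. The work goes in short steps, Python scripts to look and compute and a tool call to move; the robot and the scene stay as the last step left them, time stands still between calls to the robot, and variables do not carry over. Pictures are saved under pics/ and viewed, at most 11 in all, crops included, and the job is handed in when it is done.

Besides the shell and the picture viewer there is one more tool, called after "Request:" in YAML: its name, and indented under it one key for each argument. step_arm: Moves the arm, as the interface text tells. Its arguments: {"type":"object","properties":{"increments":{"type":"array","items":{"type":"array"}},"newtons":{"type":"number"}},"required":["increments"]}

```bash
ls; mkdir -p pics
python3 - <<'E'
from cell import robot, vision, job, spotter
import cv2,numpy as np
np.set_printoptions(precision=4,suppress=True)
for n in("top","side"):
    im=vision.capture(n); cv2.imwrite(f"pics/{n}0.png",im[:,:,::-1])
    np.save(f"pics/{n}0.npy",im)
    p=vision.camera_params(n); print(n,p)
    for t in ("fuse_blue","fuse_red","tray","carrier","stand","carrier_handle","carrier_jaw","flask","contactor","pilot_lamp","screw_cup","screwdriver"):
        r=spotter.cut_out(t,n)
        print(t,[(round(d["p"],2),np.round(d["uv"]),int(d["pixels"].sum())) for d in r[:3]])
        if r: np.save(f"pics/{n}_{t}.npy",r[0]["pixels"])
print(vision.camera_params("wrist"))
s=robot.read_state();print(s)
E
```

```text
pics
top {'camera_matrix': array([[398.3199,   0.    , 276.8705],
       [  0.    , 398.3199, 205.197 ],
       [  0.    ,   0.    ,   1.    ]]), 'world_from_camera': array([[ 0.0146,  0.995 , -0.0988,  0.4761],
       [-0.999 ,  0.0188,  0.0409,  0.0303],
       [ 0.0425,  0.0981,  0.9943,  1.0628],
       [ 0.    ,  0.    ,  0.    ,  1.    ]])}
fuse_blue [(0.81, array([131., 229.]), 694), (0.36, array([290., 231.]), 3411)]
fuse_red [(0.74, array([162., 232.]), 581)]
tray [(0.77, array([148., 232.]), 2552), (0.2, array([290., 231.]), 3431)]
carrier [(0.68, array([291., 230.]), 3466), (0.19, array([369., 146.]), 882)]
stand [(0.77, array([424., 239.]), 5072)]
carrier_handle [(0.85, array([289., 233.]), 3481)]
carrier_jaw [(0.59, array([314., 235.]), 148)]
flask [(0.65, array([366., 146.]), 809), (0.46, array([428., 241.]), 5187)]
contactor [(0.81, array([179., 145.]), 783), (0.71, array([230., 143.]), 408)]
pilot_lamp [(0.87, array([214., 272.]), 495), (0.63, array([131., 229.]), 551)]
screw_cup [(0.61, array([230., 140.]), 412), (0.56, array([130., 228.]), 586)]
screwdriver [(0.59, 
[... 1311 characters left out ...]
,
       [ 1.    ,  0.    , -0.0005,  0.0011],
       [-0.0005,  0.3032, -0.9529, -0.0826],
       [ 0.    ,  0.    ,  0.    ,  1.    ]])}
{'time': 1.3, 'joint_pos': array([-1.2791,  0.3588,  1.5104,  0.    ,  1.2725, -0.1151]), 'qvel': array([ 0.0013, -0.0007,  0.0007, -0.0005, -0.0004, -0.0013]), 'tau': array([ -0.0012, -51.5341, -27.1131,   0.0674,   0.0244,   0.    ]), 'ee_pos': array([ 0.2374, -0.551 ,  0.3026]), 'tcp_rot': array([[ 0.9184,  0.3957,  0.    ],
       [ 0.3957, -0.9184,  0.0001],
       [ 0.    , -0.0001, -1.    ]]), 'contact_force': array([-0.608 , -0.3962,  0.1349]), 'wrist_torque': array([ 0.0112, -0.0058,  0.0365]), 'grip_force': 0.0, 'grip_width': 1.0004150503888234}
```

Run:
```python
import cv2
a=cv2.imread("pics/top0.png");cv2.imwrite("pics/topc.png",cv2.resize(a[100:310,80:480],None,fx=2,fy=2,interpolation=cv2.INTER_CUBIC))
```

```text
(no output)
```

View pics/topc.png

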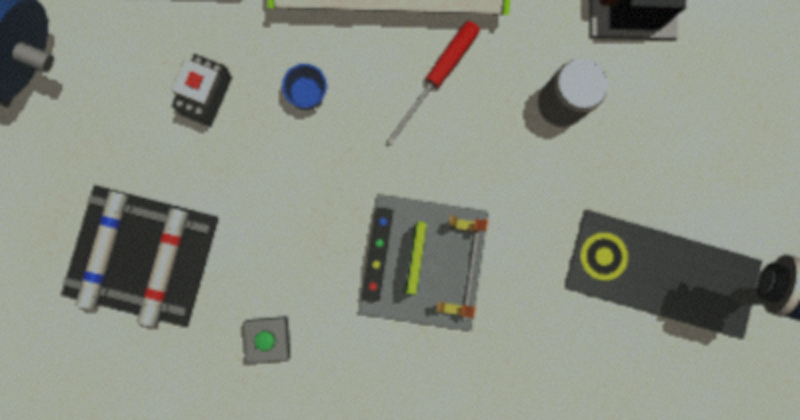

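View pics/side0.png

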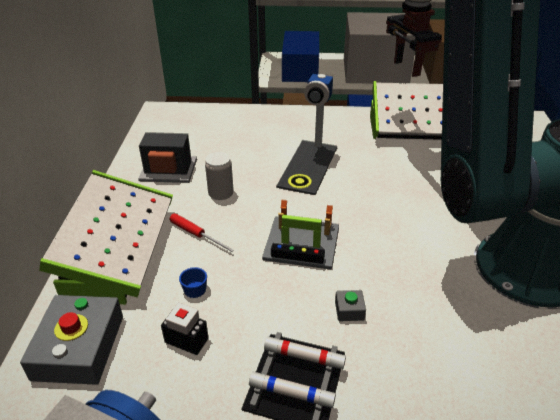

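The top view shows the blue fuse on the left in the tray (full-image px about 131,226), with the red one to its right. The carrier is at about (291,230) with its clips facing right (world -y). The stand mark is at about (382,228), with the lens further right. The side view agrees.

```bash
cat > h.py <<'E'
import cv2,numpy as np
from cell import robot, vision, job, spotter
np.set_printoptions(precision=4,suppress=True)
def cam(n,s=None):
    p=vision.camera_params(n);K=p["camera_matrix"]
    if n=="wrist":
        s=s or robot.read_state();T=np.eye(4);T[:3,:3]=s["tcp_rot"];T[:3,3]=s["ee_pos"]
        return K,T@p["hand_eye"]
    return K,p["world_from_camera"]
def toworld(C,uv,z):
    K,T=C;uv=np.atleast_2d(uv).astype(float)
    d=np.c_[(uv[:,0]-K[0,2])/K[0,0],-(uv[:,1]-K[1,2])/K[1,1],-np.ones(len(uv))]@T[:3,:3].T
    return T[:3,3]+d*((z-T[2,3])/d[:,2])[:,None]
def topix(C,P):
    K,T=C;c=(np.atleast_2d(P)-T[:3,3])@T[:3,:3]
    return np.c_[K[0,0]*c[:,0]/-c[:,2]+K[0,2],-K[1,1]*c[:,1]/-c[:,2]+K[1,2]]
def hsv(im): return cv2.cvtColor(im,cv2.COLOR_RGB2HSV)
def rect(mask,C,z):
    v,u=np.nonzero(mask);P=toworld(C,np.c_[u,v],z)[:,:2]
    (c,(a,b),t)=cv2.minAreaRect((P*1000).astype(np.float32))
    m=P.mean(0);w,V=np.linalg.eigh(np.cov(P.T));d=V[:,1]
    return dict(n=len(u),c=np.array(c)/1e3,size=(round(a,1),round(b,1)),ang=round(t,1),mean=m,yaw=np.degrees(np.arctan2(d[1],d[0])))
def inrange(im,lo,hi): return cv2.inRange(hsv(im),np.array(lo),np.array(hi))>0
E
python3 - <<'E'
from h import *
im=np.load("pics/top0.npy");C=cam("top")
L=lambda t:np.load(f"pics/top_{t}.npy")
for t,z in (("fuse_blue",.04),("fuse_red",.04),("tray",.006),("carrier",.012),("stand",.008)): print(t,rect(L(t),C,z))
box=np.zeros(im.shape[:2],bool);box[190:270,255:330]=1
g=inrange(im,(25,120,90),(45,255,255))
print("handle",rect(g&box,C,.09))
o=inrange(im,(3,150,100),(14,255,255));print("jaw",rect(o&box,C,.065))
box2=np.zeros_like(box);box2[200:260,355:410]=1;print("mark",rect(inrange(im,(22,100,90),(45,255,255))&box2,C,.008))
cs=np.array([[376,194],[488,209],[471,330],[358,314]])/2+[80,100];print("carrier corners",toworld(C,cs,.012))
cs=np.array([[586,210],[761,261],[744,337],[566,288]])/2+[80,100];print("stand corners",toworld(C,cs,.008))
E
```

```text
fuse_blue {'n': 694, 'c': array([0.5218, 0.359 ]), 'size': (31.3, 152.8), 'ang': 75.7, 'mean': array([0.5231, 0.3587]), 'yaw': np.float64(166.1212768069848)}
fuse_red {'n': 581, 'c': array([0.5002, 0.2816]), 'size': (26.3, 148.5), 'ang': 76.9, 'mean': array([0.4996, 0.2815]), 'yaw': np.float64(166.5735788135478)}
tray {'n': 2552, 'c': array([0.5159, 0.3211]), 'size': (172.2, 149.1), 'ang': 76.5, 'mean': array([0.5146, 0.3171]), 'yaw': np.float64(74.51018893905095)}
carrier {'n': 3466, 'c': array([ 0.5129, -0.0522]), 'size': (151.8, 163.9), 'ang': 82.5, 'mean': array([ 0.5123, -0.0511]), 'yaw': np.float64(171.0789011379355)}
stand {'n': 5072, 'c': array([ 0.4898, -0.4374]), 'size': (380.7, 122.0), 'ang': 78.4, 'mean': array([ 0.4966, -0.4237]), 'yaw': np.float64(81.18660510344631)}
handle {'n': 249, 'c': array([ 0.5121, -0.0421]), 'size': (114.1, 113.8), 'ang': 82.2, 'mean': array([ 0.5126, -0.0471]), 'yaw': np.float64(172.55251670897695)}
jaw {'n': 55, 'c': array([ 0.5139, -0.0535]), 'size': (130.8, 120.9), 'ang': 82.2, 'mean': array([ 0.5069, -0.1094]), 'yaw': np.float64(169.63778949628997)}
mark {'n': 320, 'c': array([ 0.525 , -0.2944]), 'size': (62.4, 64.5), 'ang': 89.5, 'mean': array([ 0.5258, -0.2946]), 'yaw': np.float64(173.80155249785162)}
carrier corners [[ 0.6019  0.0111  0.012 ]
 [ 0.5847 -0.1386  0.012 ]
 [ 0.4246 -0.1166  0.012 ]
 [ 0.4435  0.0319  0.012 ]]
stand corners [[ 0.5862 -0.2719  0.008 ]
 [ 0.5216 -0.5101  0.008 ]
 [ 0.4197 -0.4837  0.008 ]
 [ 0.4814 -0.244   0.008 ]]
```

```bash
cat >> h.py <<'E'
from scipy.spatial.transform import Rotation as Ro
def go(p,yaw_deg,base=None):
    """increments from the present pose to TCP p, pointing down, tool x at yaw"""
    s=robot.read_state();R0=s["tcp_rot"]
    y=np.radians(yaw_deg);R1=np.array([[np.cos(y),np.sin(y),0],[np.sin(y),-np.cos(y),0],[0,0,-1.]])
    print("t",s["time"],"shift",np.round(R0.T@(np.array(p)-s["ee_pos"]),4),"turn",Ro.from_matrix(R0.T@R1).as_rotvec().round(4),"F",s["contact_force"],"w",round(s["grip_width"]*88,1))
E
python3 -c "
from h import *
go((.555,-.32,.36),-15)"
```

```text
t 1.3 shift [ 0.3831 -0.0865 -0.0574] turn [-0.0001 -0.      0.6686] F [-0.608  -0.3962  0.1349] w 88.0
```

Request:
step_arm:
  increments:
    - [[0,0,-0.05],[0,0,0],0.4]
    - [[0,0,-0.1],[0,0,0.1],0.4]
    - [[0.383,-0.086,-0.1],[0,0,0.668],0.4]
    - [[0.383,-0.086,-0.1],[0,0,0.668],0.4]
    - [[0.383,-0.086,-0.1],[0,0,0.668],0.4]
    - [[0.383,-0.086,-0.1],[0,0,0.668],0.4]
    - [[0.383,-0.086,-0.1],[0,0,0.668],0.4]
    - [[0.383,-0.086,-0.1],[0,0,0.668],0.4]
    - [[0.383,-0.086,-0.1],[0,0,0.668],0.4]
    - [[0.383,-0.086,-0.1],[0,0,0.668],0.4]
    - [[0.383,-0.086,-0.1],[0,0,0.668],0.4]
    - [[0.383,-0.086,-0.1],[0,0,0.668],0.4]
  newtons: 40

```text
time: 2.5
ee_pos: [0.5559, -0.3195, 0.4023]
tcp_rot: [[0.967, -0.256, -0.001], [-0.256, -0.967, 0.0], [-0.001, 0.0, -1.0]]
contact_force: [-0.1, -0.6, -0.2]
grip_width: 0.599
grip_force: 0.0
```

Run:
```python
from h import *
s=robot.read_state();C=cam("wrist",s);im=vision.capture("wrist");cv2.imwrite("pics/w1.png",im[:,:,::-1]);np.save("pics/w1.npy",im)
print(s["time"],s["ee_pos"],s["qvel"])
r=spotter.cut_out("stand","wrist")
for d in r: print(d["p"],d["uv"],rect(d["pixels"],C,.008))
np.save("pics/w1_C.npy",C[1])
print(rect(inrange(im,(22,100,60),(45,255,255)),C,.008))
go((.545,-.05,.40),-7)
```

```text
2.5 [ 0.5559 -0.3195  0.4023] [-0.0451 -0.0145  0.017  -0.0136  0.0033 -0.008 ]
0.91 [371.2, 205.8] {'n': 17851, 'c': array([ 0.4585, -0.4515]), 'size': (444.7, 179.4), 'ang': 56.5, 'mean': array([ 0.4577, -0.4434]), 'yaw': np.float64(55.83691172848606)}
{'n': 5994, 'c': array([ 0.3573, -0.3508]), 'size': (832.5, 366.4), 'ang': 75.2, 'mean': array([ 0.3707, -0.4059]), 'yaw': np.float64(68.51144232860678)}
t 2.6 shift [-0.0791 -0.2594  0.0025] turn [ 0.0004  0.0008 -0.1394] F [ 0.1329 -0.6114 -0.4731] w 52.8
```

View pics/w1.png

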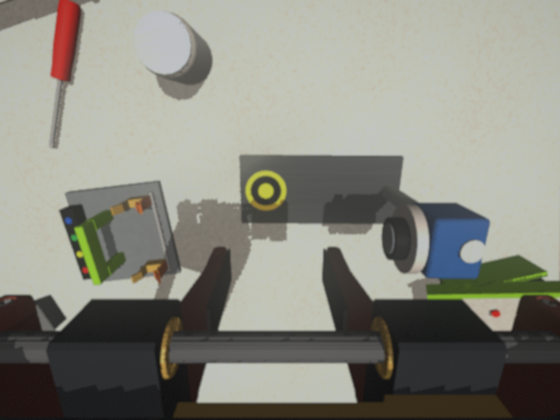

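The wrist view shows the mark at (266,190) and the plate's top edge running from (240,155) to (402,157). The carrier is at (120,230), and the gripper hides rows below about 250.

```bash
cat >> h.py <<'E'
def edge(im,C,p0,p1,z,half=6,n=60):
    """sub-pixel straight edge near the line p0-p1; returns world points end to end and direction in deg"""
    g=cv2.GaussianBlur(cv2.cvtColor(im,cv2.COLOR_RGB2GRAY),(0,0),1).astype(np.float32)
    p0,p1=np.float32(p0),np.float32(p1);d=(p1-p0)/np.linalg.norm(p1-p0);nn=np.array([-d[1],d[0]])
    o=np.arange(-half,half+.1,.25);t=np.linspace(.08,.92,n)
    Q=p0+t[:,None,None]*(p1-p0)+o[None,:,None]*nn
    v=cv2.remap(g,Q[...,0].astype(np.float32),Q[...,1].astype(np.float32),cv2.INTER_LINEAR)
    k=np.abs(np.gradient(v,axis=1)).argmax(1);P=Q[np.arange(n),k]
    W=toworld(C,P,z)[:,:2].astype(np.float32)
    vx,vy,x,y=cv2.fitLine(W,cv2.DIST_HUBER,0,.001,1e-5).ravel()
    r=np.abs((W[:,0]-x)*vy-(W[:,1]-y)*vx)
    return np.array([x,y]),np.degrees(np.arctan2(vy,vx)),np.median(r)
E
python3 - <<'E'
from h import *
im=np.load("pics/w1.npy");C=(cam("wrist")[0],np.load("pics/w1_C.npy"))
m=inrange(im,(22,100,60),(45,255,255));b=np.zeros_like(m);b[165:215,240:295]=1;print(rect(m&b,C,.008))
print(edge(im,C,(242,155),(400,157),.008));print(edge(im,C,(240,157),(240,221),.008));print(edge(im,C,(242,222),(370,222),.008))
E
```

```text
{'n': 916, 'c': array([ 0.5281, -0.2954]), 'size': (64.7, 64.2), 'ang': 48.4, 'mean': array([ 0.5282, -0.2957]), 'yaw': np.float64(93.17695827821267)}
(array([ 0.5561, -0.4056], dtype=float32), np.float32(74.62977), np.float32(0.00030465564))
(array([ 0.5459, -0.2592], dtype=float32), np.float32(-15.39473), np.float32(0.00027400884))
(array([ 0.4593, -0.3446], dtype=float32), np.float32(74.52715), np.float32(0.0004534484))
```

Request:
step_arm:
  increments:
    - [[-0.079,-0.26,0.0],[0,0,-0.139],0.4]
    - [[-0.079,-0.26,0.0],[0,0,-0.139],0.4]
    - [[-0.079,-0.26,0.0],[0,0,-0.139],0.4]
    - [[-0.079,-0.26,0.0],[0,0,-0.139],0.4]
    - [[-0.079,-0.26,0.0],[0,0,-0.139],0.4]
    - [[-0.079,-0.26,0.0],[0,0,-0.139],0.4]
    - [[-0.079,-0.26,0.0],[0,0,-0.139],0.4]
    - [[-0.079,-0.26,0.0],[0,0,-0.139],0.4]
    - [[-0.079,-0.26,0.0],[0,0,-0.139],0.4]

```text
time: 3.5
ee_pos: [0.5458, -0.0509, 0.4028]
tcp_rot: [[0.992, -0.124, 0.0], [-0.124, -0.992, -0.001], [0.0, 0.001, -1.0]]
contact_force: [-1.2, 0.2, -0.7]
grip_width: 0.598
grip_force: 0.0
```

Run:
```python
from h import *
s=robot.read_state();C=cam("wrist",s);im=vision.capture("wrist");cv2.imwrite("pics/w2.png",im[:,:,::-1]);np.save("pics/w2.npy",im)
np.save("pics/w2_C.npy",C[1]);print(s["ee_pos"],s["qvel"])
go((.545,.33,.35),-13.5)
```

```text
[ 0.5458 -0.0509  0.4028] [-0.0035  0.0054 -0.0037  0.0048  0.0004  0.003 ]
t 3.55 shift [-0.0483 -0.3778  0.0524] turn [ 0.0005 -0.0001  0.1109] F [-0.7118 -0.2942 -0.0548] w 53.1
```

View pics/w2.png

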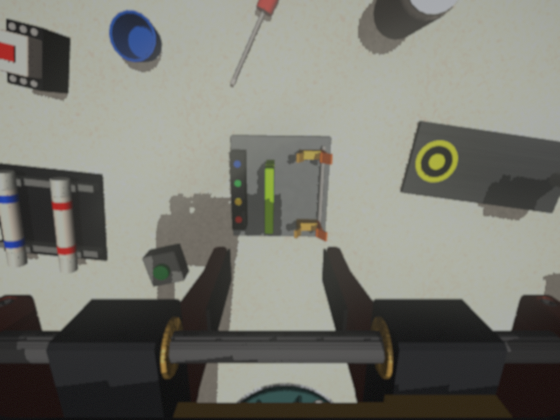

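The carrier is centred in view: its plate spans about (231,136) to (330,238), with the handle top at (269,165–233) and the clips at x about 312. The tray is at the left with blue-banded fuse on the far left.

Run:
```python
from h import *
im=np.load("pics/w2.npy");C=(cam("wrist")[0],np.load("pics/w2_C.npy"))
E=[edge(im,C,a,b,.012,4) for a,b in (((232,136),(329,137)),((330,140),(328,234)),((242,236),(292,236)))]
for e in E: print(e)
m=inrange(im,(25,120,60),(45,255,255));b=np.zeros_like(m);b[150:240,255:285]=1
# bright top face of the handle
print("handle",rect(m&b,C,.09)); v=hsv(im)[...,2];t=m&b&(v>150);print(rect(t,C,.09))
vv,uu=np.nonzero(m&b);print(np.percentile(v[m&b],[10,50,90]),uu.min(),uu.max(),vv.min(),vv.max())
a=cv2.resize(im[120:250,215:345,::-1],None,fx=4.5,fy=4.5,interpolation=cv2.INTER_CUBIC);cv2.imwrite("pics/w2c.png",a)
```

```text
(array([ 0.5975, -0.0646], dtype=float32), np.float32(82.470535), np.float32(0.00026390213))
(array([ 0.4748, -0.1236], dtype=float32), np.float32(-8.077704), np.float32(0.0004145846))
(array([ 0.4397, -0.0373], dtype=float32), np.float32(82.847626), np.float32(6.344635e-09))
handle {'n': 551, 'c': array([ 0.5207, -0.0391]), 'size': (10.5, 88.7), 'ang': 82.2, 'mean': array([ 0.5225, -0.0391]), 'yaw': np.float64(171.7616660875319)}
{'n': 217, 'c': array([ 0.5412, -0.0418]), 'size': (7.9, 42.4), 'ang': 82.6, 'mean': array([ 0.5426, -0.0421]), 'yaw': np.float64(173.4277490875468)}
[105. 142. 175.] 265 273 167 232
```

View pics/w2c.png

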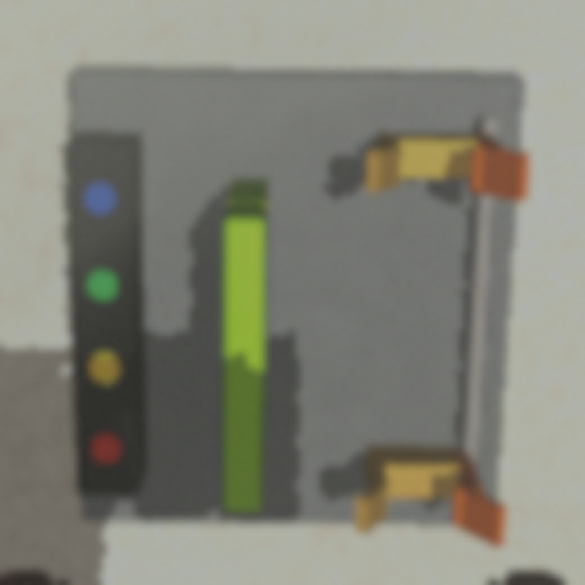

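Request:
step_arm:
  increments:
    - [[-0.048,-0.378,0.052],[0,0,0.111],0.4]
    - [[-0.048,-0.378,0.052],[0,0,0.111],0.4]
    - [[-0.048,-0.378,0.052],[0,0,0.111],0.4]
    - [[-0.048,-0.378,0.052],[0,0,0.111],0.4]
    - [[-0.048,-0.378,0.052],[0,0,0.111],0.4]
    - [[-0.048,-0.378,0.052],[0,0,0.111],0.4]
    - [[-0.048,-0.378,0.052],[0,0,0.111],0.4]
    - [[-0.048,-0.378,0.052],[0,0,0.111],0.4]
    - [[-0.048,-0.378,0.052],[0,0,0.111],0.4]
    - [[-0.048,-0.378,0.052],[0,0,0.111],0.4]
    - [[-0.048,-0.378,0.052],[0,0,0.111],0.4]
    - [[-0.048,-0.378,0.052],[0,0,0.111],0.4]

```text
time: 4.75
ee_pos: [0.545, 0.3303, 0.351]
tcp_rot: [[0.972, -0.233, 0.0], [-0.233, -0.972, -0.0], [0.0, 0.0, -1.0]]
contact_force: [0.4, -0.1, -0.6]
grip_width: 0.6
grip_force: 0.0
```

Run:
```python
from h import *
s=robot.read_state();C=cam("wrist",s);im=vision.capture("wrist");cv2.imwrite("pics/w3.png",im[:,:,::-1]);np.save("pics/w3.npy",im)
np.save("pics/w3_C.npy",C[1]);print(s["time"],s["ee_pos"],s["qvel"])
for t in("fuse_blue","fuse_red"):
    for d in spotter.cut_out(t,"wrist"): print(t,d["p"],d["uv"],rect(d["pixels"],C,.04))
```

```text
4.75 [0.545  0.3303 0.351 ] [ 0.0032 -0.0011 -0.0006  0.0036 -0.0014  0.0031]
fuse_blue 0.73 [255.6, 194.4] {'n': 2088, 'c': array([0.5249, 0.358 ]), 'size': (25.4, 153.1), 'ang': 76.9, 'mean': array([0.5286, 0.3573]), 'yaw': np.float64(166.62082882115698)}
fuse_red 0.91 [317.8, 198.7] {'n': 2101, 'c': array([0.5038, 0.2818]), 'size': (25.2, 153.7), 'ang': 76.5, 'mean': array([0.5094, 0.2806]), 'yaw': np.float64(166.3432339548349)}
```

View pics/w3.png

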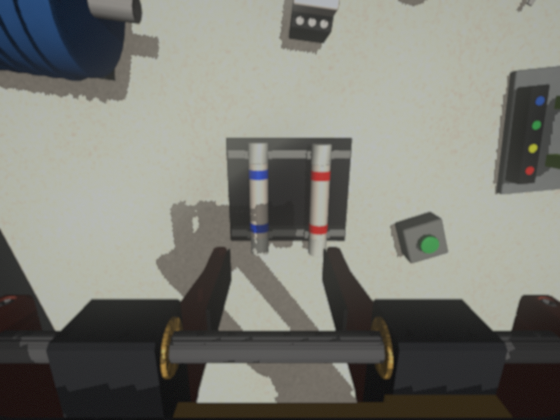

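The blue-banded fuse is on the left, with bands at (258,174) and (258,228), and the red one is at column 320.

Run:
```python
from h import *
im=np.load("pics/w3.npy");C=(cam("wrist")[0],np.load("pics/w3_C.npy"))
m=inrange(im,(105,120,60),(130,255,255));b=np.zeros_like(m);b[160:240,245:272]=1
n,l,st,ce=cv2.connectedComponentsWithStats((m&b).astype(np.uint8));W=[]
for i in range(1,n):
    if st[i,4]>20: W.append(toworld(C,ce[i],.046)[0]);print(ce[i],st[i],W[-1])
print(np.mean(W[:2],0), np.degrees(np.arctan2(*(W[0]-W[1])[[1,0]])))
c=np.mean(W[:2],0)
go((c[0],c[1],.0345+.065+.08),-13.5)
```

```text
[258.64  174.752] [250 171  18   8 125] [0.5593 0.3489 0.046 ]
[258.2188 228.1458] [250 225  17   7  96] [0.49   0.3674 0.046 ]
[0.5247 0.3582 0.046 ] -14.912309651427062
t 4.9 shift [-0.0259 -0.0217  0.1716] turn [-0.0003 -0.0004  0.0008] F [-0.607  -0.6599 -1.0451] w 52.8
```

Request:
step_arm:
  increments:
    - [[-0.0259,-0.0217,0.05],[0,0,0],0.4]
    - [[-0.0259,-0.0217,0.1],[0,0,0],0.4]
    - [[-0.0259,-0.0217,0.15],[0,0,0],0.4]
    - [[-0.0259,-0.0217,0.18],[0,0,0],0.4]
    - [[-0.0259,-0.0217,0.205],[0,0,0],0.4]
    - [[-0.0259,-0.0217,0.23],[0,0,0],0.4]
    - [[-0.0259,-0.0217,0.2515],[0,0,0],0.4]
    - [[-0.0259,-0.0217,0.2515],[0,0,0],0.4]
    - [[-0.0259,-0.0217,0.2515],[0,0,0],0.4]

```text
time: 5.8
ee_pos: [0.5244, 0.359, 0.0995]
tcp_rot: [[0.973, -0.232, -0.0], [-0.232, -0.973, -0.0], [-0.0, 0.0, -1.0]]
contact_force: [0.5, 0.2, 0.3]
grip_width: 0.599
grip_force: 0.0
```

Request:
step_arm:
  increments:
    - [[0,0,0],[0,0,0],1.0]
    - [[0,0,0],[0,0,0],1.0]
    - [[0,0,0],[0,0,0],1.0]
    - [[0,0,0],[0,0,0],1.0]
    - [[0,0,0],[0,0,0],1.0]
    - [[0,0,0],[0,0,0],1.0]
  newtons: 40

```text
time: 6.4
ee_pos: [0.5245, 0.3594, 0.0999]
tcp_rot: [[0.973, -0.231, 0.001], [-0.231, -0.973, 0.001], [0.001, -0.001, -1.0]]
contact_force: [-1.1, 0.3, 5.8]
grip_width: 0.273
grip_force: 40.0
```

Request:
step_arm:
  increments:
    - [[0,0,-0.02],[0,0,0],1.0]
    - [[0,0,-0.05],[0,0,0],1.0]
    - [[0,0,-0.09],[0,0,0],1.0]
    - [[0,0,-0.13],[0,0,0],1.0]
    - [[0,0,-0.15],[0,0,0],1.0]
    - [[0,0,-0.15],[0,0,0],1.0]

```text
time: 7.0
ee_pos: [0.5257, 0.3601, 0.2525]
tcp_rot: [[0.973, -0.231, 0.005], [-0.231, -0.973, 0.003], [0.005, -0.004, -1.0]]
contact_force: [0.5, 0.3, -1.5]
grip_width: 0.28
grip_force: 40.0
```

```bash
python3 -c "
from h import *
go((.5123,-.0985,.25),-7.7)"
```

```text
t 7.0 shift [0.093  0.4493 0.001 ] turn [-0.004  -0.0048 -0.0988] F [ 0.5416  0.316  -1.4631] w 24.6
```

Request:
step_arm:
  increments:
    - [[0.093,0.449,0],[0,0,-0.099],1.0]
    - [[0.093,0.449,0],[0,0,-0.099],1.0]
    - [[0.093,0.449,0],[0,0,-0.099],1.0]
    - [[0.093,0.449,0],[0,0,-0.099],1.0]
    - [[0.093,0.449,0],[0,0,-0.099],1.0]
    - [[0.093,0.449,0],[0,0,-0.099],1.0]
    - [[0.093,0.449,0],[0,0,-0.099],1.0]
    - [[0.093,0.449,0],[0,0,-0.099],1.0]
    - [[0.093,0.449,0],[0,0,-0.099],1.0]
    - [[0.093,0.449,0],[0,0,-0.099],1.0]
    - [[0.093,0.449,0],[0,0,-0.099],1.0]
    - [[0.093,0.449,0],[0,0,-0.099],1.0]

```text
time: 8.2
ee_pos: [0.5101, -0.0981, 0.2479]
tcp_rot: [[0.991, -0.134, -0.002], [-0.134, -0.991, 0.002], [-0.003, -0.001, -1.0]]
contact_force: [-0.1, 0.1, -2.5]
grip_width: 0.276
grip_force: 40.0
```

Run:
```python
from h import *
go((.5123,-.0985,.175),-7.7)
s=robot.read_state();C=cam("wrist",s);im=vision.capture("wrist");np.save("pics/w4.npy",im)
cv2.imwrite("pics/w4.png",im[:,:,::-1]);np.save("pics/w4_C.npy",C[1]);print(s["tcp_rot"],s["ee_pos"])
m=inrange(im,(105,120,60),(130,255,255));n,l,st,ce=cv2.connectedComponentsWithStats(m.astype(np.uint8))
K=[]
for i in range(1,n):
    if st[i,4]>30: print(ce[i],st[i])
```

```text
t 8.2 shift [0.0025 0.0002 0.0729] turn [-0.0013  0.0027 -0.0002] F [-0.1458  0.1483 -2.5014] w 24.3
[[ 0.991  -0.1342 -0.0025]
 [-0.1342 -0.991   0.0017]
 [-0.0027 -0.0013 -1.    ]] [ 0.5101 -0.0981  0.2479]
[160.2174 158.4891] [155 153  11  12  92]
[276.344  221.0596] [ 252  207   49   28 1090]
```

View pics/w4.png

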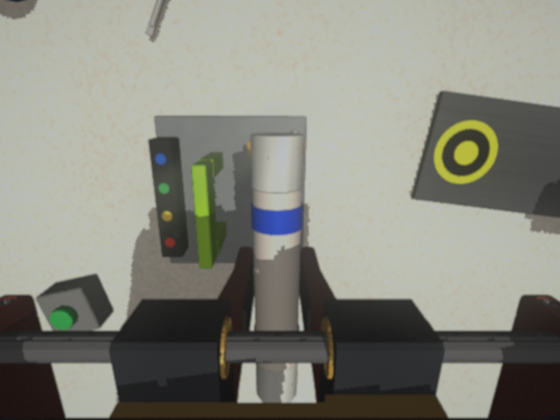

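The fuse is held square in the gripper, with its far cap end at row about 133 and its band at (276,219). The carrier is below it and looks undisturbed.

Run:
```python
from h import *
im=np.load("pics/w4.npy");Ct=np.load("pics/w4_C.npy");K=cam("wrist")[0];C=(K,Ct);H=vision.camera_params("wrist")["hand_eye"]
print(edge(im,C,(160,117),(250,117),.012,4),edge(im,C,(306,120),(306,235),.012,5))
m=inrange(im,(25,120,60),(45,255,255));b=np.zeros_like(m);b[155:270,185:225]=1
print("handle all",rect(m&b,C,.09))
# predicted pixels of the fuse, tool frame, for dx=0
T=(K,H)
for x in(.075,.035):
    print(x,topix(T,[[x,0,.065],[x,0,.0525],[x,.0125,.065],[x,-.0125,.065]]).round(1).tolist())
# predicted carrier model pixels
yw=np.radians(-7.7);R=np.array([[np.cos(yw),-np.sin(yw),0],[np.sin(yw),np.cos(yw),0],[0,0,1]])
mod=np.array([[80,60,12],[80,-90,12],[-45,6,90],[45,6,90],[45,-6,90],[-45,-6,90],[55,36,38]])/1e3
print(topix(C,mod@R.T+[.5203,-.0391,0]).round(1).tolist())
g=cv2.cvtColor(im,cv2.COLOR_RGB2GRAY).astype(float);print(np.round(g[122:145,270:282].mean(1)))
```

```text
(array([ 0.5993, -0.0459], dtype=float32), np.float32(81.339806), np.float32(0.00023539364)) (array([ 0.5308, -0.1319], dtype=float32), np.float32(-6.052207), np.float32(0.0010337555))
handle all {'n': 1725, 'c': array([ 0.5207, -0.0443]), 'size': (21.6, 91.6), 'ang': 82.0, 'mean': array([ 0.5192, -0.0405]), 'yaw': np.float64(173.8507523744212)}
0.075 [[274.9, 134.2], [274.8, 136.2], [302.1, 134.2], [247.7, 134.2]]
0.035 [[275.0, 216.6], [274.9, 225.2], [300.1, 216.6], [249.9, 216.6]]
[[152.7, 113.9], [306.8, 113.9], [199.0, 267.3], [190.1, 162.4], [205.7, 162.4], [213.0, 267.3], [171.5, 142.6]]
[138. 138. 138. 138. 138. 138. 138. 138. 138. 134. 125. 113. 109. 123.
 153. 176. 183. 183. 184. 183. 183. 184. 184.]
```

Run:
```python
from h import *
K=cam("wrist")[0]
yw=np.radians(-7.7);R=np.array([[np.cos(yw),-np.sin(yw),0],[np.sin(yw),np.cos(yw),0],[0,0,1]])
for f,c0,c1,rows in(("w4",180,225,range(170,265,12)),("w2",255,285,range(168,232,8))):
    im=np.load(f"pics/{f}.npy");C=(K,np.load(f"pics/{f}_C.npy"))
    m=inrange(im,(25,110,50),(48,255,255))
    l=topix(C,np.array([[-.045,.006,.09],[.045,.006,.09]])@R.T+[.5203,-.0391,0]);r=topix(C,np.array([[-.045,-.006,.09],[.045,-.006,.09]])@R.T+[.5203,-.0391,0])
    for v in rows:
        u=np.nonzero(m[v,c0:c1])[0]+c0
        f_=lambda q:np.interp(v,[q[1,1],q[0,1]],[q[1,0],q[0,0]])
        print(v,u.min(),u.max()+1,"pred",f_(l).round(1),f_(r).round(1))
```

```text
170 192 207 pred 190.8 206.2
182 193 208 pred 191.8 207.1
194 194 209 pred 192.8 207.9
206 195 214 pred 193.8 208.7
218 196 214 pred 194.8 209.6
230 196 225 pred 195.8 210.4
242 197 222 pred 196.8 211.2
254 198 217 pred 197.9 212.0
168 265 274 pred 264.4 273.9
176 265 274 pred 264.4 273.8
184 265 274 pred 264.4 273.7
192 265 274 pred 264.5 273.7
200 265 274 pred 264.5 273.6
208 265 273 pred 264.5 273.5
216 265 273 pred 264.5 273.5
224 265 273 pred 264.5 273.4
```

Request:
step_arm:
  increments:
    - [[0.002,0.0005,0.04],[0,0,0.005],1.0]
    - [[0.002,0.0005,0.065],[0,0,0.005],1.0]
    - [[0.002,0.0005,0.075],[0,0,0.005],1.0]
    - [[0.002,0.0005,0.075],[0,0,0.005],1.0]
    - [[0.002,0.0005,0.075],[0,0,0.005],1.0]
  newtons: 60

```text
time: 8.75
ee_pos: [0.5134, -0.0992, 0.1748]
tcp_rot: [[0.99, -0.138, 0.001], [-0.138, -0.99, -0.0], [0.001, -0.0, -1.0]]
contact_force: [-0.0, -1.0, -1.8]
grip_width: 0.273
grip_force: 60.0
```

Run:
```python
from h import *
go((.512,-.0988,.110),-8)
```

```text
t 8.75 shift [-0.0015 -0.0002  0.0648] turn [-0.0001 -0.0007  0.0016] F [-0.0301 -1.0404 -1.7987] w 24.1
```

Request:
step_arm:
  increments:
    - [[-0.0015,0,0.015],[0,0,0],1.0]
    - [[-0.0015,0,0.025],[0,0,0],1.0]
    - [[-0.0015,0,0.03],[0,0,0],1.0]
    - [[-0.0015,0,0.034],[0,0,0],1.0]
    - [[-0.0015,0,0.038],[0,0,0],1.0]
    - [[-0.0015,0,0.042],[0,0,0],1.0]
    - [[-0.0015,0,0.045],[0,0,0],1.0]
    - [[-0.0015,0,0.045],[0,0,0],1.0]

```text
time: 9.55
ee_pos: [0.512, -0.0991, 0.1294]
tcp_rot: [[0.99, -0.139, 0.001], [-0.139, -0.99, 0.001], [0.001, -0.001, -1.0]]
contact_force: [1.4, 4.2, -0.0]
grip_width: 0.267
grip_force: 60.0
```

Request:
step_arm:
  increments:
    - [[0,0,0.004],[0,0,0],1.0]
    - [[0,0,0.008],[0,0,0],1.0]
    - [[0,0,0.011],[0,0,0],1.0]
    - [[0,0,0.014],[0,0,0],1.0]
    - [[0,0,0.016],[0,0,0],1.0]
    - [[0,0,0.018],[0,0,0],1.0]
    - [[0,0,0.0195],[0,0,0],1.0]
    - [[0,0,0.0195],[0,0,0],1.0]

```text
time: 10.35
ee_pos: [0.5111, -0.0999, 0.1104]
tcp_rot: [[0.99, -0.138, -0.0], [-0.138, -0.99, -0.0], [-0.0, 0.0, -1.0]]
contact_force: [-2.3, 1.4, 7.8]
grip_width: 0.269
grip_force: 60.0
```

Run:
```python
from h import *
go((.512,-.0988,.110),-8)
s=robot.read_state();print(s["contact_force"],s["ee_pos"]);C=cam("wrist",s);im=vision.capture("wrist");np.save("pics/w5.npy",im)
cv2.imwrite("pics/w5.png",im[:,:,::-1]);np.save("pics/w5_C.npy",C[1])
for n in("side","top"): 
    im=vision.capture(n);np.save(f"pics/{n}5.npy",im);cv2.imwrite(f"pics/{n}5.png",cv2.resize(im[190:280,250:360,::-1],None,fx=5,fy=5))
```

```text
t 10.35 shift [ 0.0007 -0.0013  0.0004] turn [0.0004 0.0003 0.0008] F [-2.3468  1.4033  7.8384] w 23.7
[-2.3468  1.4033  7.8384] [ 0.5111 -0.0999  0.1104]
```

Request:
step_arm:
  increments:
    - [[0,0,0.001],[0,0,0],1.0]
    - [[0,0,0.002],[0,0,0],1.0]
    - [[0,0,0.002],[0,0,0],1.0]

```text
time: 10.8
ee_pos: [0.5111, -0.0999, 0.1102]
tcp_rot: [[0.99, -0.138, 0.0], [-0.138, -0.99, -0.001], [0.0, 0.001, -1.0]]
contact_force: [-7.8, 4.0, 29.1]
grip_width: 0.272
grip_force: 60.0
```

View pics/w5.png

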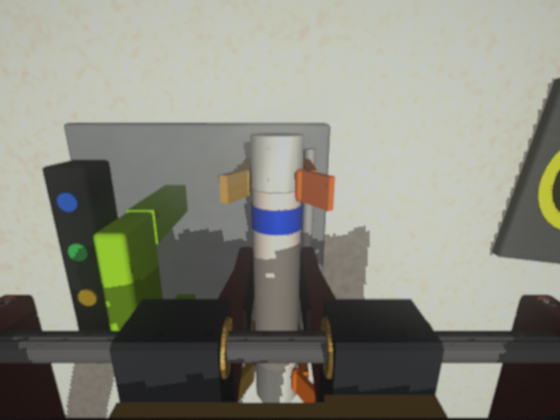

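The fuse sits between the brass cheek (235,185) and the orange jaw (315,188). A further 2 mm of commanded push moved it nowhere and raised the force to 29 N, so it has bottomed at an axis height of 45 mm. I'll release it.

Request:
step_arm:
  increments:
    - [[0,0,-0.0015],[0,0,0],1.0]
    - [[0,0,-0.002],[0,0,0],0.4]
    - [[0,0,-0.002],[0,0,0],0.4]
    - [[0,0,-0.002],[0,0,0],0.4]
    - [[0,0,-0.002],[0,0,0],0.4]

```text
time: 11.3
ee_pos: [0.5113, -0.0998, 0.1094]
tcp_rot: [[0.99, -0.139, -0.0], [-0.139, -0.99, 0.0], [-0.0, -0.0, -1.0]]
contact_force: [-0.2, 0.7, -0.2]
grip_width: 0.583
grip_force: 0.0
```

Request:
step_arm:
  increments:
    - [[0,0,-0.015],[0,0,0],0.4]
    - [[0,0,-0.04],[0,0,0],0.4]
    - [[0,0,-0.08],[0,0,0],0.4]
    - [[0,0,-0.13],[0,0,0],0.4]
    - [[0,0,-0.16],[0,0,0],0.4]
    - [[0,0,-0.16],[0,0,0],0.4]

```text
time: 11.9
ee_pos: [0.5139, -0.1005, 0.2741]
tcp_rot: [[0.99, -0.139, 0.008], [-0.139, -0.99, -0.003], [0.009, 0.002, -1.0]]
contact_force: [0.6, -0.3, -0.6]
grip_width: 0.602
grip_force: 0.0
```

Run:
```python
from h import *
s=robot.read_state();print(s["time"],s["ee_pos"],s["qvel"]);C=cam("wrist",s);im=vision.capture("wrist");np.save("pics/w6.npy",im);np.save("pics/w6_C.npy",C[1])
sd=vision.capture("side");np.save("pics/side6.npy",sd)
a=np.hstack([cv2.resize(im[90:270,120:340],(480,393),interpolation=cv2.INTER_CUBIC),cv2.resize(sd[180:280,255:345],(320,393),interpolation=cv2.INTER_CUBIC)])
cv2.imwrite("pics/c6.png",a[:,:,::-1])
```

```text
11.9 [ 0.5139 -0.1005  0.2741] [ 0.001   0.0554  0.0737  0.0004 -0.0611 -0.0002]
```

View pics/c6.png

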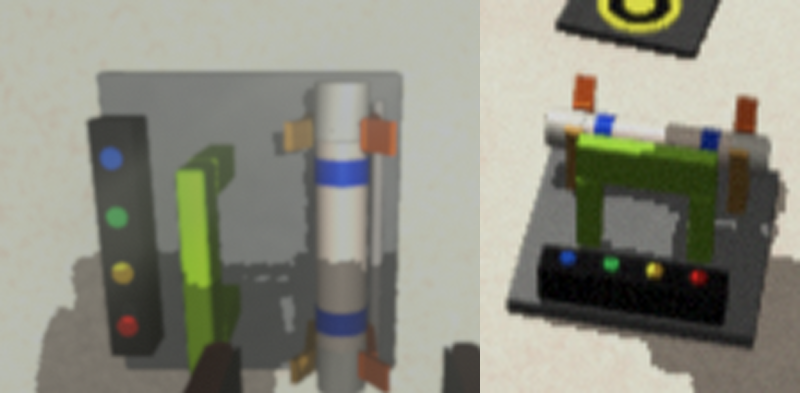

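The fuse lies seated in both clips with the orange lips over it. Next I'll re-measure the carrier before gripping its handle.

```bash
python3 -c "
from h import *
go((.55,-.042,.36),-8)"
```

```text
t 12.0 shift [ 0.0303 -0.0625 -0.0901] turn [ 0.0002 -0.0011  0.0006] F [ 0.1056 -0.8426 -0.1807] w 52.8
```

Request:
step_arm:
  increments:
    - [[0.03,-0.0625,-0.09],[0,0,0],0.4]
    - [[0.03,-0.0625,-0.09],[0,0,0],0.4]
    - [[0.03,-0.0625,-0.09],[0,0,0],0.4]
    - [[0.03,-0.0625,-0.09],[0,0,0],0.4]
    - [[0.03,-0.0625,-0.09],[0,0,0],0.4]
    - [[0.03,-0.0625,-0.09],[0,0,0],0.4]

```text
time: 12.6
ee_pos: [0.5481, -0.0424, 0.357]
tcp_rot: [[0.99, -0.139, -0.005], [-0.139, -0.99, 0.001], [-0.005, 0.0, -1.0]]
contact_force: [-0.3, 0.3, 0.7]
grip_width: 0.6
grip_force: 0.0
```

Run:
```python
from h import *
s=robot.read_state();print(s["ee_pos"],s["qvel"]);C=cam("wrist",s);im=vision.capture("wrist");np.save("pics/w7.npy",im);np.save("pics/w7_C.npy",C[1])
cv2.imwrite("pics/w7.png",im[:,:,::-1])
yw=np.radians(-8);R=np.array([[np.cos(yw),-np.sin(yw),0],[np.sin(yw),np.cos(yw),0],[0,0,1]]);o=[.5203,-.0394,0]
P=lambda q:topix(C,np.array(q)/1e3@R.T+o)
l=P([[-45,6,90],[45,6,90]]);r=P([[-45,-6,90],[45,-6,90]]);print(l,r)
m=inrange(im,(25,110,50),(48,255,255))
for v in range(int(l[1,1])-4,int(l[0,1])+6,8):
    u=np.nonzero(m[v,220:320])[0]+220
    f_=lambda q:np.interp(v,[q[1,1],q[0,1]],[q[1,0],q[0,0]])
    if len(u):print(v,u.min(),u.max()+1,"pred",f_(l).round(1),f_(r).round(1))
vv,uu=np.nonzero(m[:,220:320]);print(vv.min(),vv.max())
for a,b in(([80,50,12],[80,-85,12]),([75,-90,12],[-30,-90,12])):
    a,b=P([a,b]);print(a,b,edge(im,C,a,b,.012,4))
# bands
mb=inrange(im,(105,120,60),(130,255,255));n,L,st,ce=cv2.connectedComponentsWithStats(mb.astype(np.uint8));W=[]
for i in range(1,n):
    if st[i,4]>60: W.append(toworld(C,ce[i],.0565)[0]);print(ce[i],st[i,4],W[-1])
go((.5203,-.0394,.25),-8)
```

```text
[ 0.5481 -0.0424  0.357 ] [-0.0029 -0.0041 -0.0072  0.0026  0.0058  0.0031]
[[271.4634 246.2579]
 [271.0788 173.3181]] [[281.3009 246.2547]
 [281.6879 173.3162]]
177 274 284 pred 271.1 281.7
185 273 284 pred 271.1 281.6
193 273 284 pred 271.2 281.6
201 274 284 pred 271.2 281.5
209 274 283 pred 271.3 281.5
217 274 283 pred 271.3 281.5
225 274 283 pred 271.4 281.4
233 274 283 pred 271.4 281.4
241 274 283 pred 271.4 281.3
170 245
[238.8563 136.1057] [340.029  136.0954] (array([ 0.5947, -0.0827], dtype=float32), np.float32(81.99997), np.float32(1.792796e-08))
[343.5273 139.9224] [338.7096 214.2574] (array([ 0.5245, -0.1334], dtype=float32), np.float32(-8.139981), np.float32(0.00040135172))
[121.9306  31.0711] 1715 [0.7364 0.0995 0.0565]
[325.904 175.216] 125 [ 0.5474 -0.1054  0.0565]
[322.7879 229.1616] 99 [ 0.4764 -0.0948  0.0565]
t 12.65 shift [-0.0276  0.0008  0.1074] turn [-0.0001  0.0045 -0.0005] F [-0.3061  0.5681 -0.3988] w 52.8
```

```bash
python3 -c "
from h import *
go((.5197,-.0414,.141),-8)"
```

```text
t 12.65 shift [-0.0274  0.0029  0.2164] turn [-0.0001  0.0045 -0.0005] F [-0.3061  0.5681 -0.3988] w 52.8
```

Request:
step_arm:
  increments:
    - [[-0.027,0.003,0.05],[0,0,0],0.4]
    - [[-0.027,0.003,0.1],[0,0,0],0.4]
    - [[-0.027,0.003,0.14],[0,0,0],0.4]
    - [[-0.027,0.003,0.17],[0,0,0],0.4]
    - [[-0.027,0.003,0.195],[0,0,0],0.4]
    - [[-0.027,0.003,0.21],[0,0,0],0.4]
    - [[-0.027,0.003,0.216],[0,0,0],0.4]
    - [[-0.027,0.003,0.216],[0,0,0],0.4]
    - [[-0.027,0.003,0.216],[0,0,0],0.4]

```text
time: 13.55
ee_pos: [0.5227, -0.0415, 0.144]
tcp_rot: [[0.99, -0.139, 0.0], [-0.139, -0.99, -0.0], [0.0, -0.0, -1.0]]
contact_force: [0.3, 0.7, 0.0]
grip_width: 0.6
grip_force: 0.0
```

```bash
python3 -c "
from h import *
go((.5197,-.0414,.141),-8)"
```

```text
t 13.55 shift [-0.0029  0.0004  0.003 ] turn [-0.     -0.0003  0.    ] F [0.3034 0.7297 0.0123] w 52.8
```

Request:
step_arm:
  increments:
    - [[-0.003,0,0.003],[0,0,0],0.4]
    - [[-0.003,0,0.003],[0,0,0],0.4]
    - [[-0.003,0,0.003],[0,0,0],1.0]
    - [[-0.003,0,0.003],[0,0,0],1.0]
    - [[-0.003,0,0.003],[0,0,0],1.0]
    - [[-0.003,0,0.003],[0,0,0],1.0]
    - [[-0.003,0,0.003],[0,0,0],1.0]
    - [[-0.003,0,0.003],[0,0,0],1.0]
  newtons: 60

```text
time: 14.35
ee_pos: [0.5196, -0.0407, 0.1407]
tcp_rot: [[0.99, -0.139, 0.0], [-0.139, -0.99, 0.0], [-0.0, -0.0, -1.0]]
contact_force: [0.1, -0.6, -0.3]
grip_width: 0.128
grip_force: 60.0
```

Request:
step_arm:
  increments:
    - [[0,0,-0.01],[0,0,0],1.0]
    - [[0,0,-0.03],[0,0,0],1.0]
    - [[0,0,-0.06],[0,0,0],1.0]
    - [[0,0,-0.1],[0,0,0],1.0]
    - [[0,0,-0.14],[0,0,0],1.0]
    - [[0,0,-0.16],[0,0,0],1.0]
    - [[0,0,-0.16],[0,0,0],1.0]
    - [[0,0,-0.16],[0,0,0],1.0]

```text
time: 15.15
ee_pos: [0.5185, -0.0405, 0.2998]
tcp_rot: [[0.99, -0.139, -0.002], [-0.139, -0.99, 0.0], [-0.002, -0.0, -1.0]]
contact_force: [-0.8, 0.5, -8.0]
grip_width: 0.136
grip_force: 60.0
```

Run:
```python
from h import *
s=robot.read_state();print(s["ee_pos"],s["tcp_rot"],s["wrist_torque"],s["contact_force"])
im=vision.capture("wrist");np.save("pics/w8.npy",im)
H=vision.camera_params("wrist");T=(H["camera_matrix"],H["hand_eye"])
mb=inrange(im,(105,120,60),(130,255,255));n,L,st,ce=cv2.connectedComponentsWithStats(mb.astype(np.uint8))
for i in range(1,n):
    if st[i,4]>60: print(ce[i],st[i])
# expected band centre pixels in the hand: fuse axis at tool (0,.06,.061+.002..+.033)
for x in(.036,-.036): print(topix(T,[[x,.06,.141-.0565]]))
yw=np.radians(-15.4);v=np.array([-np.sin(yw),np.cos(yw)]);t=np.array([.528,-.2955])+.06*v
go((t[0],t[1],.141+.155),-15.4)
cv2.imwrite("pics/w8.png",im[:,:,::-1])
```

```text
[ 0.5185 -0.0405  0.2998] [[ 0.9903 -0.1388 -0.0018]
 [-0.1388 -0.9903  0.0005]
 [-0.0018 -0.0002 -1.    ]] [ 0.0659  0.0731 -0.0265] [-0.8417  0.5391 -7.9774]
[89.7832  5.9458] [ 64   0  51  16 572]
[198.4368 188.6092] [191 182  16  14 174]
[379.5087 206.1696] [359 195  42  23 749]
[[382.7487 203.6698]]
[[370.8833 313.8617]]
t 15.2 shift [0.053  0.1917 0.0026] turn [-0.0001  0.0039  0.1296] F [-1.3604  0.2559 -8.8669] w 11.7
```

View pics/w8.png

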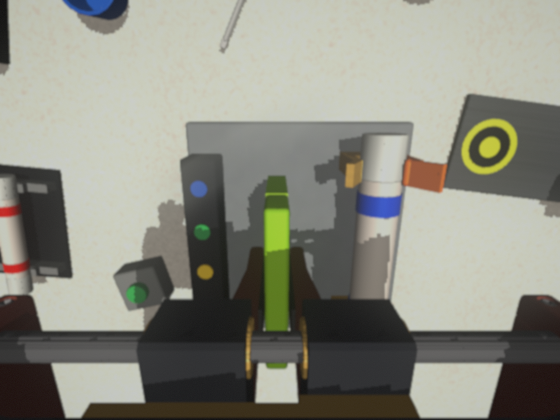

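Run:
```python
from h import *
H=vision.camera_params("wrist")
np.save("pics/w8_C.npy",cam("wrist")[1])
for f,(u,v),h in(("w1",(266,190),24),("w2",(437,160),24),("w4",(466,152),36),("w8",(489,146),34)):
    im=np.load(f"pics/{f}.npy");C=(H["camera_matrix"],np.load(f"pics/{f}_C.npy"))
    m=inrange(im,(22,100,60),(45,255,255));b=np.zeros_like(m);b[v-h:v+h,u-h:u+h]=1
    print(f,rect(m&b,C,.008))
im=np.load("pics/side0.npy");m=inrange(im,(22,100,60),(45,255,255));b=np.zeros_like(m);b[168:195,280:320]=1
print("side",rect(m&b,cam("side"),.008))
# handle top face and fuse in side view later
```

```text
w1 {'n': 916, 'c': array([ 0.5281, -0.2954]), 'size': (64.7, 64.2), 'ang': 48.4, 'mean': array([ 0.5282, -0.2957]), 'yaw': np.float64(93.17695827821267)}
w2 {'n': 1000, 'c': array([ 0.528 , -0.2956]), 'size': (65.1, 63.6), 'ang': 2.8, 'mean': array([ 0.5285, -0.2961]), 'yaw': np.float64(-160.59178990449527)}
w4 {'n': 2174, 'c': array([ 0.5282, -0.296 ]), 'size': (64.9, 63.7), 'ang': 82.3, 'mean': array([ 0.5289, -0.2963]), 'yaw': np.float64(-147.7639647735668)}
w8 {'n': 1682, 'c': array([ 0.5272, -0.2951]), 'size': (64.4, 64.2), 'ang': 43.7, 'mean': array([ 0.5277, -0.2955]), 'yaw': np.float64(-139.80043171409358)}
side {'n': 229, 'c': array([ 0.5288, -0.2894]), 'size': (62.9, 65.0), 'ang': 3.0, 'mean': array([ 0.5296, -0.2904]), 'yaw': np.float64(87.39557791264524)}
```

Request:
step_arm:
  increments:
    - [[0.01,0.03,0.0],[0,0,0.03],1.0]
    - [[0.02,0.07,0.0],[0,0,0.06],1.0]
    - [[0.03,0.11,0.0],[0,0,0.09],1.0]
    - [[0.043,0.15,0.003],[0,0,0.12],1.0]
    - [[0.05,0.18,0.003],[0,0,0.13],1.0]
    - [[0.053,0.191,0.003],[0,0,0.13],1.0]
    - [[0.053,0.191,0.003],[0,0,0.13],1.0]
    - [[0.053,0.191,0.003],[0,0,0.13],1.0]
    - [[0.053,0.191,0.003],[0,0,0.13],1.0]

```text
time: 16.1
ee_pos: [0.5449, -0.2355, 0.2967]
tcp_rot: [[0.964, -0.265, -0.002], [-0.265, -0.964, 0.002], [-0.002, -0.001, -1.0]]
contact_force: [-0.2, -0.2, -7.9]
grip_width: 0.137
grip_force: 60.0
```

```bash
python3 -c "
from h import *
go((.5439,-.2370,.2957),-15.4)"
```

```text
t 16.1 shift [-0.0006  0.0017  0.001 ] turn [-0.0014  0.0024  0.0007] F [-0.2193 -0.1564 -7.8538] w 12.0
```

Request:
step_arm:
  increments:
    - [[-0.0006,0.0015,0.001],[0,0,0],1.0]
    - [[-0.0006,0.0015,0.001],[0,0,0],1.0]
    - [[-0.0006,0.0015,0.001],[0,0,0],1.0]
    - [[-0.0006,0.0015,0.001],[0,0,0],1.0]
    - [[-0.0006,0.0015,0.001],[0,0,0],1.0]

```text
time: 16.6
ee_pos: [0.5446, -0.2385, 0.2968]
tcp_rot: [[0.964, -0.266, 0.0], [-0.266, -0.964, -0.0], [0.0, -0.0, -1.0]]
contact_force: [0.2, 0.3, -7.9]
grip_width: 0.133
grip_force: 60.0
```

Run:
```python
from h import *
go((.5439,-.2370,.2957),-15.4)
s=robot.read_state();print(s["ee_pos"],s["tcp_rot"],s["qvel"])
yw=np.radians(-15.4);R=np.array([[np.cos(yw),-np.sin(yw),0],[np.sin(yw),np.cos(yw),0],[0,0,1]]);o=s["ee_pos"]-[0,0,.1407]
Z=[]
for n in("side","top"):
    im=vision.capture(n);C=cam(n)
    m=inrange(im,(105,110,40),(130,255,255));k,L,st,ce=cv2.connectedComponentsWithStats(m.astype(np.uint8))
    e=topix(C,np.array([[.036,-.06,.0455],[-.036,-.06,.0455]])@R.T+o);print(n,"expected bands",e.tolist())
    for i in range(1,k):
        if st[i,4]>8 and np.abs(e-ce[i]).sum(1).min()<50: print(ce[i],st[i])
    u,v=e.mean(0).astype(int);Z.append(cv2.resize(im[v-65:v+65,u-65:u+65],(400,400),interpolation=cv2.INTER_CUBIC))
cv2.imwrite("pics/c9.png",np.hstack(Z)[:,:,::-1])
```

```text
t 16.6 shift [-0.0011 -0.0012  0.0011] turn [-0.     -0.0002 -0.0003] F [ 0.202   0.337  -7.9182] w 11.7
[ 0.5446 -0.2385  0.2968] [[ 0.964  -0.2658  0.0002]
 [-0.2658 -0.964  -0.    ]
 [ 0.0002 -0.     -1.    ]] [-0.0017  0.0025 -0.001   0.0012 -0.0001  0.0005]
side expected bands [[287.5471449157934, 114.02565334436738], [315.1790228630394, 118.46575334803399]]
[325.7215  79.6456] [317  76  16  10  79]
[315.2258 119.4516] [314 115   4  10  31]
[271.2857 138.1429] [269 137   5   4  14]
top expected bands [[413.11150912308284, 206.9434124035748], [405.10635015574184, 238.37966317166178]]
```

View pics/c9.png

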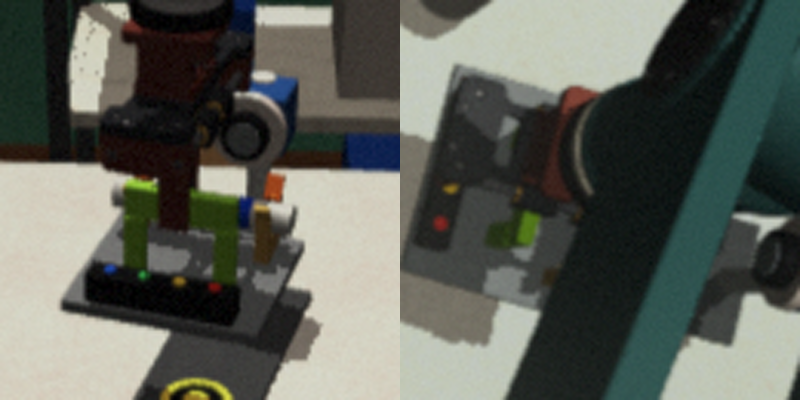

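The carrier is held level on the lens axis with the fuse on the lens side, and the visible band at (315,119) matches the predicted (315,118). One last millimetre correction and a settle remain before handing in.

Request:
step_arm:
  increments:
    - [[-0.001,-0.001,0.001],[0,0,0],1.0]
    - [[-0.001,-0.001,0.001],[0,0,0],1.0]
    - [[-0.001,-0.001,0.001],[0,0,0],1.0]
    - [[-0.001,-0.001,0.001],[0,0,0],1.0]
    - [[-0.001,-0.001,0.001],[0,0,0],1.0]
    - [[-0.001,-0.001,0.001],[0,0,0],1.0]
    - [[-0.001,-0.001,0.001],[0,0,0],1.0]
    - [[-0.001,-0.001,0.001],[0,0,0],1.0]

```text
time: 17.5
ee_pos: [0.5439, -0.2373, 0.2956]
tcp_rot: [[0.964, -0.266, -0.0], [-0.266, -0.964, 0.0], [-0.0, -0.0, -1.0]]
contact_force: [0.1, 0.9, -8.2]
grip_width: 0.135
grip_force: 60.0
```

```bash
python3 -c "
from h import *
go((.5439,-.2370,.2957),-15.4)
print(job.job_done())"
```

```text
t 17.5 shift [-0.0001 -0.0003 -0.0001] turn [-0.0001  0.0001 -0.0004] F [ 0.1445  0.8888 -8.2439] w 11.9
the job is handed in; nothing more can be done
None
```

I handed the job in at 17.5 s: the blue-banded fuse is seated in the carrier with the jaw over it, and the arm is holding the carrier still and level at the view point, within about 0.5 mm of the arm pose I worked out (the hand-in gave no verdict).

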